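# Set the depth dial and punch a cover on a comb-binding machine

## Robot

A 6-joint arm with a two-finger parallel gripper is mounted at the origin on the work surface. World frame = base frame: x ahead of the robot, y to its left, z up, the work surface at z = 0. Lengths are in mm, angles in rad, forces in N, time in s.
With the tool pointing down it reaches from about 400 to 925 mm from the base axis. Payload 12.5 kg.
Tool frame: the origin (TCP) lies midway between the tips of the shut fingers; the grasp point (between the pads) lies 19 mm behind it (env.pinch_z is the z of the grasp point in the tool frame, in mm); z points along the fingers, y is the line along which they close (so a half turn about z gives the same grasp; the last joint's range is limited). The gripper opens to 95 mm and grips with 3 to 60 N. Pads are 20 mm wide; open, the fingers measure 119 mm over their backs; the gripper's body (75 mm by 180 mm) begins 59 mm behind the grasp point.
Start: joints at [-1.218, 0.491, 1.559, -0, 1.092, -0.106], TCP at [276.82, -560.373, 214.661] pointing down, gripper open.
Joint ranges: [-3.1, 3.1], [-0.84, 2.19], [0.05, 2.79], [-1.13, 4.28], [0.06, 2.93], [-2.69, 2.69]. Speed limits (rad/s): [2.22, 2.22, 2.79, 3.14, 3.14, 3.14].

## Interface

Orientations are given as [roll, pitch, yaw] about the fixed x, y, z axes, in that order (R = Rz(yaw) Ry(pitch) Rx(roll)).
In Python, from cell import env, eyes gives the robot as it stands.
- The arm moves only by the shell command python3 -m inch 'ROWS'. ROWS is JSON, a list of rows, each a list of 3 entries, a list of its own where there are three numbers: the shift along the tool's x, y, z in units of 60 mm (1.0 is 60 mm), then the turn about the tool's z in units of 5 degrees (1.0 is 5 degrees), then the closure, from -1 (fully open) to 1 (shut). In form: [[[tx, ty, tz], turn, claw], ...]. A call has exactly 10 rows; each row shifts and turns the commanded pose from where the row before left it, along the tool's axes as they then stand; what a row does not reach is not made up. A row lasts 1/8 s, in which the tool goes at most 62.5 mm and 10.7 degrees, less where a joint would pass 70% of its speed; a pose out of reach is approached as far as the arm can. A call is refused whole if a number of a shift passes 1 or a number of a turn 1, either way. A call with a gripper value outside its range is refused whole. The fingers move at their own pace and stop on an object; the grip force is fixed at half the most. Time passes only in rows, so rows that do not move let the fingers close, or fill a call up. It gives the time, the measured TCP pose, the force, the opening and the grip force at its end, in the units of the state.
- env.state(): the state, without advancing time (a new reading comes with each control period).
- eyes.read_camera(name): name is "scene" or "top"; returns a dict with "pixels" (420x560x3 uint8, red, green, blue), "fx", "fy", "cx", "cy" (pixels), "extrinsics" (4x4, takes a point from world to camera coordinates). Camera axes: x right, y down, z forward; pixel columns grow to the right and rows downward; lengths in mm; the calibration is good to about 2 mm. A picture is of the moment at which its call begins. There is no depth.
- env.job_done(): hands the job in; it is judged then, once.
Trained networks look in a picture, given as the dict that the camera call returned (one of the last four; its "shot" number tells which), for a name from the list of things; names that differ only in an ending like _2 or _b are one class to them, and where a whole thing is asked for, a point or a joint stands for the part that bears it (a point fixed in the world has none). Each returns a list of dicts, best first, with "score" (0 to 1); they miss things now and then, are a little off and sometimes report something else, mostly with a low value. They report only what shows in the picture. A call takes as long as a camera call.
- eyes.boxes_of(name, picture): "centre" ([row, column] in pixels, amid what is visible of it).
- eyes.cut_out(name, picture): "mask" (420x560 bool, what is visible of it) and "centre" ([row, column] in pixels, amid what is visible of it).
- eyes.spot_point(name, picture): "centre" ([row, column] in pixels: a listed point, or the origin of a listed thing).
The state is a dict: "t": time; "joints": joint angles; "qvel": joint speeds; "tau": joint torques, N m; "eef_pos": TCP position; "tcp_rot": TCP orientation; "ft_force": force on the tool from outside, world axes, zero at the start; "moment": the same for the moment, N m; "opening": opening from 0.0 (shut) to 1.0 (fully open); "grip_force": force on a finger pad.
Only numpy, scipy, OpenCV 4.12 (cv2) and the standard library are available. Lean on these libraries where they do the work, as an engineer would, in place of code of your own. Each camera call takes 0.05 s, during which the arm holds its last target. There are 200 camera calls.

## Task

A report cover is already pushed home in the binding punch. Turn the depth dial on top until its white pointer stands on the orange mark; only then pull the side lever all the way down to its stop to punch the cover, and ease it back up to its rest by hand instead of letting it fly back. Leave the cover and the mug, stapler and tape dispenser where they are.

Things in the scene. Friction and masses are not known exactly. Their poses are not given: they have to be found in the camera images.
- punch: Binding punch, fixed. Dark base 320 x 360 mm (x -140 to 180), deck 54 mm high; light-grey head over its rear (x 20 to 180 mm), top at 122 mm; row of comb hooks 14 mm high at the head's rear (x = 168). Origin on the desk, 20 mm before the middle of the base; x from its front to its back (away from the robot, +-0.2 rad), y to its left, z up. Place and yaw change each episode.
- depth_dial (a joint): Angle of the depth dial, rad: 0 to 4.71 (stops), growing clockwise seen from above. Orange mark at 2.827; ten black lines, 0.471 apart with it, from 0 to 4.71. Pointer heading in the punch's x-y plane (counter-clockwise from its x axis) = 2.356 minus this angle. Starts between 0.3 and 1.7. Friction about 0.05 N m, no spring: stays where left.
- dial_grip (a point): On the dial's axis (x = 80, y = 112 mm of the punch), 28 mm above the grey scale plate (114 mm across, top 124 mm over the desk): gripper middle for a grasp. Black knob: 60 mm disc 6 mm thick with an upright bar 52 mm long, 14 mm wide, top 30 mm above the plate. White line from the axis to one end and onto the disc = pointer = this point's x axis; z up. 75 mm free round it.
- orange_mark (a point): Centre of the orange mark on the grey scale plate, 44 mm from the dial's axis: a radial line 21 mm long and 8 mm wide, larger than the black ones.
- lever (a joint): Angle of the side lever in rad: 0 at rest (arm 68 degrees above level, leaning to the front), growing as it is pulled forward and down, stop at 1.0 (arm 11 degrees above level). A spring drives it back up to 0: about 4 N at the grip near rest, 8 N at the stop. Starts at 0. Let go when down, it flies back.
- lever_grip (a point): Middle of the lever's black grip: a round rubber bar 27 mm in diameter and 105 mm long, level, along the punch's y axis, on the end of a flat steel arm on the right (-y) side of the punch. The arm's face is 55 mm from this point. Its centre is 288 mm over the desk at rest, 119 mm when down. The bar does not spin on the arm: it turns with it, between the pads.
- lever_pivot (a point): Point on the lever's hinge axis level with the middle of the grip: the axis runs along the punch's y axis, at x = 120 mm, 75 mm over the desk; the grip's centre goes round it in an arc of 230 mm radius towards the front and down.
- cover: Dark blue cover board, 210 (x) x 297 (y) x 3 mm, lying on the punch's deck with its rear edge in the 8 mm throat under the head, loose. Origin at the centre of its underside, 54 mm over the desk. Leave it there.
- mug: Blue mug, 82 mm across, 95 mm high, handle at its +y side; origin under its centre. Leave alone.
- stapler: Red and black stapler, 150 x 36 mm, 62 mm high, long along its x axis; origin under its centre. Leave alone.
- tape: Black tape dispenser with a roll of tape, 150 x 55 mm, 82 mm high, long along its x axis; origin under its centre. Leave alone.

How it is judged:
By the outcome, as a careful person would: the job done as asked, in the order asked, and still so for the second after the job is handed in, with the robot touching nothing.
It also fails if it takes over 72 s, if anything falls off the work surface, if the arm or the gripper's body presses on something with over 40 N, if the wrist force passes 120 N, or if a joint passes its speed limit or range.

## Working session

There is one attempt and no reset: what is moved stays moved. The work goes in short steps, Python scripts to look and compute and a shell command to move; the robot and the scene stay as the last step left them, time stands still between calls to the robot, and variables do not carry over. Pictures are saved under pics/ and viewed, at most 10 in all, crops included, and the job is handed in when it is done.

```bash
ls; mkdir -p pics; python3 - <<'E'
from cell import env, eyes
import cv2, numpy as np
print(env.state(), env.pinch_z)
for c in ["scene","top"]:
    p=eyes.read_camera(c)
    cv2.imwrite(f"pics/{c}0.png",p["pixels"][:,:,::-1])
    print(c,p["fx"],p["fy"],p["cx"],p["cy"],np.round(p["extrinsics"],4).tolist())
    for n in ["punch","dial_grip","orange_mark","lever_grip","lever_pivot","cover","mug","stapler","tape"]:
        print(n,[(np.round(d["centre"],1).tolist(),round(d["score"],2)) for d in eyes.spot_point(n,p)[:2]])
E
```

```text
pics
{'t': 0.0, 'joints': array([-1.21759614e+00,  4.91560330e-01,  1.55948452e+00,  3.84576583e-06,
        1.09166990e+00, -1.05606121e-01]), 'qvel': array([-0.00248123,  0.00041802, -0.00131502,  0.00021456,  0.00149839,
        0.0004156 ]), 'tau': array([ 1.45259943e-03, -6.12640285e+01, -2.58178389e+01,  6.92936755e-02,
        4.82657435e-02, -1.18282214e-04]), 'eef_pos': array([ 276.72855775, -560.11590789,  214.04918724]), 'tcp_rot': array([-3.14047717e+00, -1.21672009e-04,  4.58804465e-01]), 'ft_force': array([-0.41476586,  0.90090313,  0.71230976]), 'moment': array([-0.03882039, -0.005952  ,  0.01771974]), 'grip_force': 0.0, 'opening': 0.9985738145064221} -18.8
scene 468.42457858724674 468.42457858724674 277.58224828275576 208.4085769204214 [[-0.8516, 0.5241, -0.0046, 495.2597], [0.3876, 0.6238, -0.6788, -85.6457], [-0.3529, -0.5798, -0.7343, 1847.7771], [0.0, 0.0, 0.0, 1.0]]
punch [([245.1, 287.3], 0.97), ([322.0, 410.6], 0.29)]
dial_grip [([247.5, 291.5], 0.59)]
orange_mark [([254.6, 278.3], 0.78)]
lever_grip [([150.2, 232.6], 0.83)]
lever_pivot [([244.7, 290.2], 0.52)]
cover [([226.1, 303.5], 0.57)]
mug [([322.0, 409.1], 0.91)]
stapler [([361.2, 329.1], 0.72)]
tape [([167.0, 225.3], 0.63)]
top 387.59488466687804 387.59488466687804 274.59040640619986 205.28677109143624 [[0.0271, -0.9996, -0.0105, -23.3188], [-0.9981, -0.0265, -0.0557, 552.7405], [0.0554, 0.012, -0.9984, 1427.1791], [0.0, 0.0, 0.0, 1.0]]
punch [([207.9, 273.6], 0.95), ([169.8, 159.6], 0.39)]
dial_grip [([188.7, 236.0], 0.48)]
orange_mark [([176.7, 239.7], 0.86)]
lever_grip []
lever_pivot [([170.2, 336.1], 0.93)]
cover [([230.6, 270.7], 0.82), ([168.0, 337.7], 0.51)]
mug []
stapler [([170.0, 158.8], 0.75)]
tape [([212.4, 405.0], 0.6)]
```

```bash
python3 - <<'E'
import cv2
a=cv2.imread("pics/scene0.png")[90:390,180:460]; b=cv2.imread("pics/top0.png")[110:310,130:430]
cv2.imwrite("pics/c1.png",cv2.resize(a,(560,600),interpolation=cv2.INTER_CUBIC)); cv2.imwrite("pics/c2.png",cv2.resize(b,(800,533),interpolation=cv2.INTER_CUBIC))
E
```

```text
(no output)
```

View pics/c1.png

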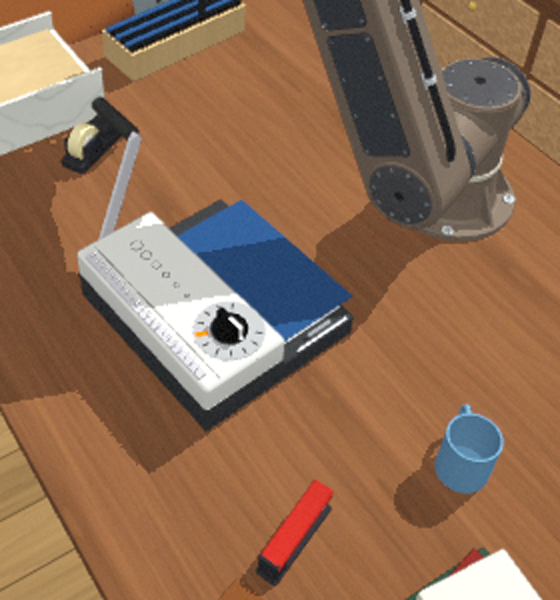

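View pics/c2.png

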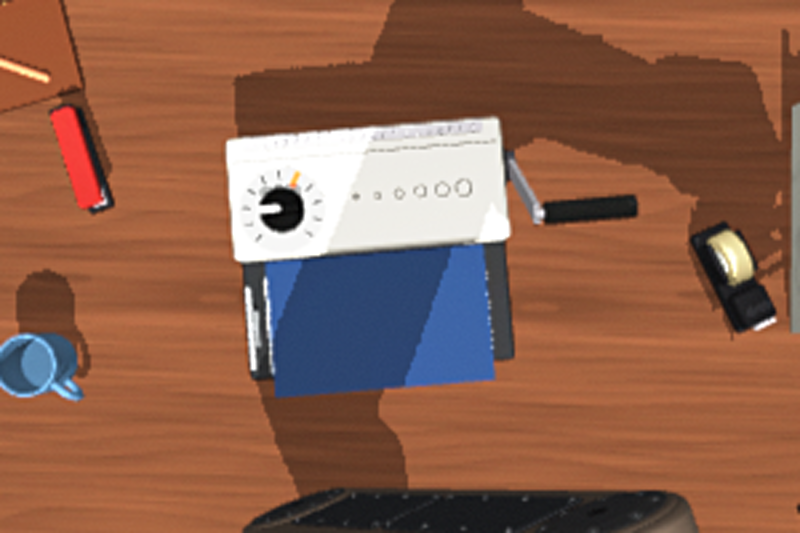

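The scene view shows the dial knob at about (row 254, col 295), the orange mark at (256, 280) and the lever grip at (148, 237). In the top view the dial is at (188, 235), the orange mark at (177, 240) and the grip at (188, 350). The pointer faces punch left. Next I'll fit the punch pose.

```bash
cat > h.py <<'E'
import numpy as np, cv2
from scipy.optimize import least_squares
from cell import env, eyes
def proj(p,X):
    X=np.asarray(X,float).reshape(-1,3); E=p["extrinsics"]; c=X@E[:3,:3].T+E[:3,3]
    return np.c_[p["fy"]*c[:,1]/c[:,2]+p["cy"],p["fx"]*c[:,0]/c[:,2]+p["cx"]]  # row,col
def onplane(p,rc,z):
    E=p["extrinsics"];R=E[:3,:3];C=-R.T@E[:3,3]
    d=R.T@np.array([(rc[1]-p["cx"])/p["fx"],(rc[0]-p["cy"])/p["fy"],1]); return C+d*(z-C[2])/d[2]
def w(q,X):  # punch->world, q=px,py,yaw
    X=np.asarray(X,float);c,s=np.cos(q[2]),np.sin(q[2])
    return np.array([q[0]+c*X[0]-s*X[1],q[1]+s*X[0]+c*X[1],X[2]])
def orange(p,near,r=20):
    im=p["pixels"].astype(int);m=(im[...,0]>190)&(im[...,0]-im[...,2]>80)&(im[...,0]-im[...,1]>25)
    rr,cc=np.nonzero(m);k=np.hypot(rr-near[0],cc-near[1])<r; return np.array([rr[k].mean(),cc[k].mean()]),k.sum()
E
python3 - <<'E'
from h import *
S=eyes.read_camera("scene");T=eyes.read_camera("top")
oS,n1=orange(S,(255,279));oT,n2=orange(T,(177,240)); print(oS,n1,oT,n2)
cr=lambda x,y:np.array([110+y/2.667,130+x/2.667])
obs=[]
def pts(q):
    yl,yh=q[3],q[4]
    return [(T,w(q,[119.2,92,124]),oT,1),(S,w(q,[119.2,92,124]),oS,1),
    (T,w(q,[20,yh,122]),cr(236,263),.5),(T,w(q,[20,-yh,122]),cr(510,241),.5),
    (T,w(q,[180,yh,122]),cr(227,141),.5),(T,w(q,[180,-yh,122]),cr(499,118),.5),
    (T,w(q,[80,112,126]),cr(281,209),1),
    (T,w(q,[33.8,yl,288]),cr(590,208),1),(S,w(q,[33.8,yl,288]),np.array([90+116/2,180+115/2]),1),
    (T,w(q,[33.8,yl-52,288]),cr(636,206),1),(T,w(q,[33.8,yl+52,288]),cr(543,212),1)]
f=lambda q:np.concatenate([k*(proj(p,X)[0]-o) for p,X,o,k in pts(q)])
s=least_squares(f,[600,0,0,-270,170],x_scale=[100,100,.1,100,100],loss="soft_l1")
q=s.x;print(q.round(3));print(f(q).reshape(-1,2).round(2))
np.save("q.npy",q)
for n,X in dict(dial=[80,112,152],lever=[33.8,q[3],288],down=[120-230*np.cos(np.radians(11)),q[3],119],pivot=[120,q[3],75]).items(): print(n,w(q,X).round(1))
# pointer: white pixels in knob
for p in (T,S):
    c=proj(p,w(q,[80,112,154]))[0];print("c",c)
    im=p["pixels"].min(2);r0,c0=np.round(c).astype(int);print(im[r0-11:r0+12,c0-13:c0+14])
for n in ["mug","stapler","tape"]:
  for p in (T,S):
    for d in eyes.boxes_of(n,p)[:1]: print(n,onplane(p,d["centre"],40).round(),d["score"])
E
```

```text
[256.58823529 279.94117647] 17 [176.61538462 240.23076923] 13
[ 5.33449e+02  7.10200e+00  1.08000e-01 -2.53243e+02  1.77649e+02]
[[ 0.36  0.05]
 [-0.7  -0.32]
 [-0.51 -0.34]
 [-0.6  -0.36]
 [-0.57 -0.34]
 [-0.48 -0.32]
 [ 0.28 -0.05]
 [ 0.65 -0.2 ]
 [ 0.28 -1.38]
 [-0.02 -0.25]
 [ 0.56  0.23]]
dial [600.9 127.1 152. ]
lever [ 594.5 -241.   288. ]
down [ 455.7 -256.1  119. ]
pivot [ 680.2 -231.7   75. ]
c [187.83095366 234.38653914]
[[255 255 255 254 248 248 248 149 234 249 248 249 249 230 230 247 248 250
  144  70 151 249 247 247 246 247 246]
 [255 255 254 248 245 248 250 199 182 248 251 252 248 248 248 254 249 222
   95  75 208 249 248 248 248 240 240]
 [255 255 249 247 247 248 251 244 217 247 252 255 198 182 192 251 205 165
   88  84 190 240 249 250 240 177 224]
 [255 248 237 244 249 250 245 205 187 196 187 179 100  84  88 107 130 166
  138 146 186 200 250 240 172 188 245]
 [253 231 157 186 238 250 207 188 180 169 104  48  15  16  16  16  25  37
   57 121 176 197 251 212 194 245 249]
 [250 247 228 169 177 248 206 188 134  56  16   8  10  14  16  14  12   7
    9  39 120 181 255 252
[... 4006 characters left out ...]
 91 123 166  82  20  19  13  13   8   8  17  15  15   0   4  14  13
  114 188  96  27  25 213 217 217 214]
 [  0   0   0 160 109  43  18  11  16  14  10   6  20   6  11   9  15  11
  113 188  70  23  59 213 219 218 192]
 [ 72 105 100 136 140  59  20  26  12  17   5  12   9  13  20  13  15   8
  114 194  87  23 153 215 219 218 218]
 [216 217 218 176 171 117  38   4   5  20  20   8   4  13   7  19   3   3
  116 243 155  65 212 217 217 218 217]
 [217 218 218 218 218 170  92  44  10  15  18   8  21   9  11  14  16  10
  122 255 206 156 214 218 215 215 216]]
mug [379. 466.  40.] 0.75
mug [560.  70.  40.] 0.7
stapler [671. 417.  40.] 0.73
stapler [677. 423.  40.] 0.92
tape [ 543. -495.   40.] 0.95
```

```bash
python3 -m inch '[[[0,0,-0.8],0,-1],[[0,0,-0.8],0,-1],[[0,0,-0.8],0,-1],[[0.62,-0.4925,0],0,-1],[[0.62,-0.4925,0],0,-1],[[0.62,-0.4925,0],0,-1],[[0.62,-0.4925,0],0,-1],[[0.62,-0.4925,0],0,-1],[[0.62,-0.4925,0],0,-1],[[0.62,-0.4925,0],0,-1]]'
python3 -m inch '[[[0.62,-0.4925,0],0,-1],[[0.62,-0.4925,0],0,-1],[[0.62,-0.4925,0],0,-1],[[0.62,-0.4925,0],0,-1],[[0.62,-0.4925,0],0,-1],[[0.62,-0.4925,0],0,-1],[[0.62,-0.4925,0],0,-1],[[0.62,-0.4925,0],0,-1],[[0.62,-0.4925,0],0,-1],[[0,0,0],0,-1]]'
python3 -m inch '[[[0,0,0],-1,-1],[[0,0,0],-1,-1],[[0,0,0],-1,-1],[[0,0,0],-1,-1],[[0,0,0],-1,-1],[[0,0,0],-1,-1],[[0,0,0],-1,-1],[[0,0,0],-1,-1],[[0,0,0],-1,-1],[[0,0,0],-1,-1]]'
python3 -m inch '[[[0,0,0],-1,-1],[[0,0,0],-1,-1],[[0,0,0],-1,-1],[[0,0,0],-0.84,-1],[[0,0,0.5],0,-1],[[0,0,0.5],0,-1],[[0,0,0.5],0,-1],[[0,0,0],0,-1],[[0,0,0],0,-1],[[0,0,0],0,-1]]'
```

```text
t: 2.65
eef_pos: [419.1, -258.1, 358.8]
tcp_rot: [3.141, -0.0, 0.459]
ft_force: [0.6, -0.7, 0.0]
opening: 1.002
grip_force: 0.0
t: 3.9
eef_pos: [601.6, 129.6, 357.8]
tcp_rot: [-3.141, 0.001, 0.462]
ft_force: [0.4, -0.2, -0.6]
opening: 1.002
grip_force: 0.0
t: 5.15
eef_pos: [600.8, 126.2, 358.8]
tcp_rot: [3.141, 0.0, 1.334]
ft_force: [-0.3, 0.2, 0.7]
opening: 0.999
grip_force: 0.0
t: 6.4
eef_pos: [601.5, 127.0, 270.0]
tcp_rot: [3.139, 0.0, 1.666]
ft_force: [0.8, 0.0, 0.3]
opening: 1.001
grip_force: 0.0
```

```bash
python3 -m inch '[[[0,0,0.5],0,-1],[[0,0,0.5],0,-1],[[0,0,0.5],0,-1],[[0,0,0.4],0,-1],[[0,0,0.2],0,-1],[[0,0,0.13],0,-1],[[0,0,0],0,-1],[[0,0,0],0,-1],[[0,0,0],0,-1],[[0,0,0],0,-1]]'
python3 - <<'E'
from h import *
S=eyes.read_camera("scene")
im=S["pixels"][200:300,230:350,::-1]
cv2.imwrite("pics/g1.png",cv2.resize(im,None,fx=5,fy=5,interpolation=cv2.INTER_CUBIC))
E
```

```text
t: 7.65
eef_pos: [601.2, 127.1, 135.2]
tcp_rot: [3.141, 0.0, 1.667]
ft_force: [0.5, 0.4, 0.5]
opening: 1.003
grip_force: 0.0
```

View pics/g1.png

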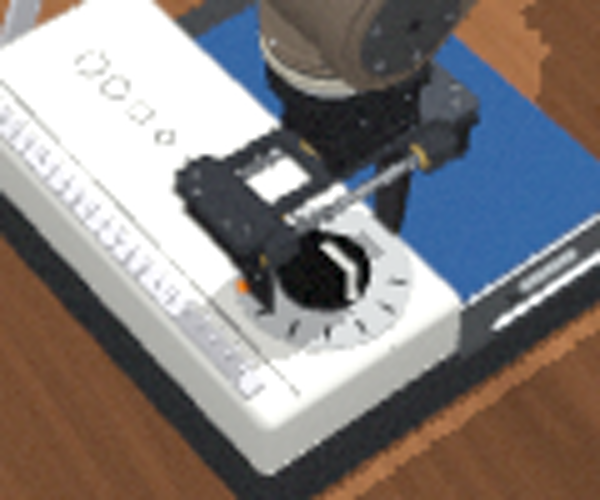

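The fingers straddle the knob, with the pointer's white line running from (340,250) to (350,295) in the crop and the orange mark at (243,286). I'll close the gripper and check.

```bash
python3 -m inch '[[[0,0,0],0,1],[[0,0,0],0,1],[[0,0,0],0,1],[[0,0,0],0,1],[[0,0,0],0,1],[[0,0,0],0,1],[[0,0,0],0,1],[[0,0,0],0,1],[[0,0,0],0,1],[[0,0,0],0,1]]'; python3 -c "
from cell import env;s=env.state();print(s['ft_force'],s['moment'])"
```

```text
t: 8.95
eef_pos: [601.5, 127.1, 134.8]
tcp_rot: [3.141, 0.0, 1.666]
ft_force: [4.1, 0.0, -1.9]
opening: 0.143
grip_force: 29.9
[ 4.12018607  0.04154414 -1.88989254] [-0.05046187 -0.73420821  0.00596495]
```

```bash
python3 -m inch '[[[0,0,0],0.6,1],[[0,0,0],0.8,1],[[0,0,0],0.8,1],[[0,0,0],0.8,1],[[0,0,0],0.8,1],[[0,0,0],0.8,1],[[0,0,0],0.8,1],[[0,0,0],0.8,1],[[0,0,0],0.8,1],[[0,0,0],0.8,1]]'
python3 -m inch '[[[0,0,0],0.8,1],[[0,0,0],0.8,1],[[0,0,0],0.8,1],[[0,0,0],0.8,1],[[0,0,0],0.8,1],[[0,0,0],0.8,1],[[0,0,0],0.8,1],[[0,0,0],0.8,1],[[0,0,0],0.8,1],[[0,0,0],0.8,1]]'
python3 -m inch '[[[0,0,0],0.8,1],[[0,0,0],0.8,1],[[0,0,0],0.8,1],[[0,0,0],0.8,1],[[0,0,0],0.8,1],[[0,0,0],0.8,1],[[0,0,0],0.8,1],[[0,0,0],0.8,1],[[0,0,0],0.8,1],[[0,0,0],0,1]]'
```

```text
t: 10.2
eef_pos: [601.3, 127.1, 134.9]
tcp_rot: [3.141, -0.0, 0.984]
ft_force: [3.9, 0.3, -1.0]
opening: 0.147
grip_force: 29.9
t: 11.45
eef_pos: [601.2, 127.4, 134.8]
tcp_rot: [-3.141, -0.0, 0.285]
ft_force: [1.3, 2.0, -0.9]
opening: 0.146
grip_force: 29.9
t: 12.7
eef_pos: [601.2, 127.6, 134.9]
tcp_rot: [-3.141, -0.0, -0.34]
ft_force: [2.3, 2.4, -1.1]
opening: 0.143
grip_force: 29.9
```

```bash
python3 -m inch '[[[0,0,0],0.25,1],[[0,0,0],0,1],[[0,0,0],0,1],[[0,0,0],0,-1],[[0,0,0],0,-1],[[0,0,0],0,-1],[[0,0,0],0,-1],[[0,0,0],0,-1],[[0,0,0],0,-1],[[0,0,0],0,-1]]'
python3 -m inch '[[[0,0,-0.3],0,-1],[[0,0,-0.5],0,-1],[[0,0,-0.6],0,-1],[[0,0,-0.6],0,-1],[[0,0,-0.6],0,-1],[[0,0,-0.6],0,-1],[[0,0,-0.6],0,-1],[[0,0,0],0,-1],[[0,0,0],0,-1],[[0,0,0],0,-1]]'
python3 -m inch '[[[0,0,0],-1,-1],[[0,0,0],-1,-1],[[0,0,0],-1,-1],[[0,0,0],-1,-1],[[0,0,0],-1,-1],[[0,0,0],-1,-1],[[0,0,0],-1,-1],[[0,0,0],-1,-1],[[0,0,0],-1,-1],[[0,0,0],-1,-1]]'
python3 -m inch '[[[0,0,0],-1,-1],[[0,0,0],-1,-1],[[0,0,0],-1,-1],[[0,0,0],-1,-1],[[0,0,0],-1,-1],[[0,0,0],-1,-1],[[0,0,0],-1,-1],[[0,0,0],-1,-1],[[0,0,0],-1,-1],[[0,0,0],-1,-1]]'
```

```text
t: 13.95
eef_pos: [601.1, 127.1, 134.8]
tcp_rot: [3.141, 0.0, -0.362]
ft_force: [-0.2, -0.0, 0.4]
opening: 0.825
grip_force: 0.0
t: 15.2
eef_pos: [600.8, 127.1, 361.6]
tcp_rot: [3.141, 0.002, -0.362]
ft_force: [-0.6, 0.2, 0.2]
opening: 1.0
grip_force: 0.0
t: 16.45
eef_pos: [601.0, 127.1, 361.8]
tcp_rot: [-3.141, 0.001, 0.513]
ft_force: [-1.1, -0.5, -0.5]
opening: 1.002
grip_force: 0.0
t: 17.7
eef_pos: [601.0, 127.1, 361.8]
tcp_rot: [-3.14, 0.001, 1.386]
ft_force: [-0.4, 0.1, -0.8]
opening: 1.001
grip_force: 0.0
```

```bash
python3 -m inch '[[[0,0,0],-1,-1],[[0,0,0],-1,-1],[[0,0,0],-1,-1],[[0,0,0],-0.36,-1],[[0,0,0],0,-1],[[-0.7,-0.09,0],0,-1],[[-0.7,-0.09,0],0,-1],[[-0.7,-0.09,0],0,-1],[[-0.7,-0.09,0],0,-1],[[-0.7,-0.09,0],0,-1]]'
python3 -m inch '[[[-0.7,-0.09,0],0,-1],[[-0.7,-0.09,0],0,-1],[[-0.7,-0.09,0],0,-1],[[-0.49,-0.05,0],0,-1],[[0,0,0],0,-1],[[0,0,0],0,-1],[[0,0,0],0,-1],[[0,0,0],0,-1],[[0,0,0],0,-1],[[0,0,0],0,-1]]'
python3 - <<'E'
from h import *
q=np.load("q.npy")
S=eyes.read_camera("scene");T=eyes.read_camera("top")
A=T["pixels"][165:215,205:265,::-1];B=S["pixels"][220:285,255:335,::-1]
r=lambda a,w,h:cv2.resize(a,(w,h),interpolation=cv2.INTER_CUBIC)
cv2.imwrite("pics/d1.png",np.hstack([r(A,400,333),r(B,400,325)][:1]+[cv2.copyMakeBorder(r(B,400,325),0,8,0,0,cv2.BORDER_CONSTANT)]))
C=S["pixels"][90:240,180:380,::-1];cv2.imwrite("pics/l1.png",r(C,800,600))
for p in(T,S):
  print([(k,proj(p,w(q,X))[0].round(1)) for k,X in dict(ax=[80,112,154],mark=[119.2,92,124],tip=[80+26*np.cos(.471),112-26*np.sin(.471),154],lev=[33.8,q[3],288]).items()])
  print([(np.round(d["centre"],1),round(d["score"],2)) for n in["lever_grip","orange_mark"] for d in eyes.spot_point(n,p)[:1]])
E
```

```text
t: 18.95
eef_pos: [596.1, -85.9, 362.7]
tcp_rot: [-3.141, 0.0, 1.675]
ft_force: [0.9, 0.2, 0.3]
opening: 0.999
grip_force: 0.0
t: 20.2
eef_pos: [593.6, -240.9, 362.9]
tcp_rot: [3.141, 0.0, 1.676]
ft_force: [1.1, 0.2, 0.0]
opening: 1.0
grip_force: 0.0
[('ax', array([187.8, 234.4])), ('mark', array([177. , 240.3])), ('tip', array([180.7, 237.3])), ('lev', array([188.6, 351. ]))]
[(array([176.6, 238.8]), 0.58)]
[('ax', array([247.8, 293.6])), ('mark', array([255.9, 279.6])), ('tip', array([249.1, 285.3])), ('lev', array([148.3, 236.1]))]
[(array([149.4, 234.5]), 0.62), (array([256.7, 279.8]), 0.91)]
```

View pics/d1.png

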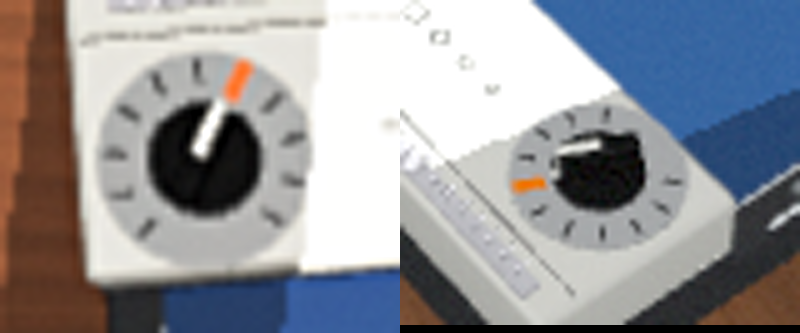

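View pics/l1.png

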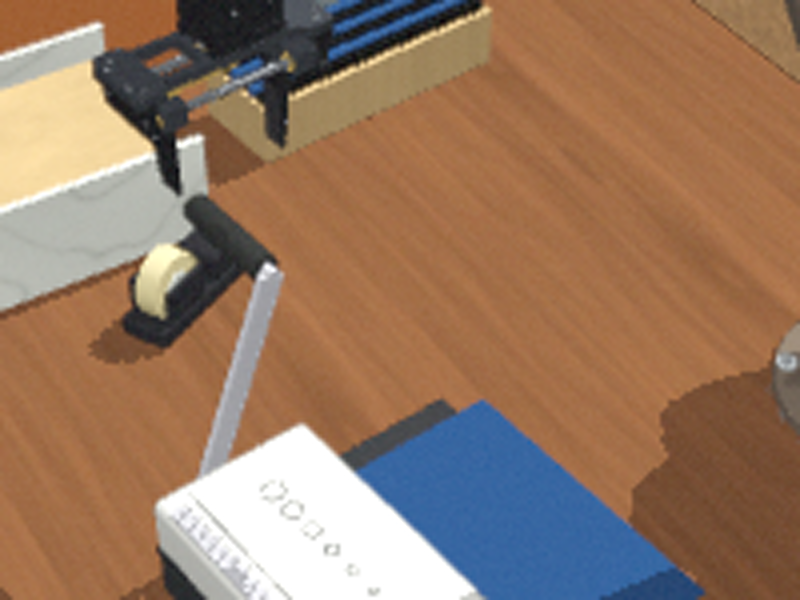

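Pointer and mark look aligned in the left (top-view) crop: the line runs from (200,155) to (225,103) and the mark from (230,98) to (243,62). The open fingers hang above the lever grip. I'll measure the pointer heading numerically before descending.

```bash
python3 - <<'E'
from h import *
q=np.load("q.npy")
for n in("top","scene"):
  p=eyes.read_camera(n)
  im=p["pixels"].astype(float); 
  ax=proj(p,w(q,[80,112,154]))[0]
  g=im.min(2);rr,cc=np.mgrid[:420,:560]
  P=np.array([w(q,[80,112,154])-onplane(p,(r,c),154) for r,c in zip(rr.ravel(),cc.ravel())]) if 0 else None
  E=[]
  r0,c0=np.round(ax).astype(int)
  for r in range(r0-12,r0+13):
    for c in range(c0-14,c0+15):
      W=onplane(p,(r,c),154)[:2]-w(q,[80,112,154])[:2]
      if np.hypot(*W)<23 and g[r,c]>60: E.append([*W,g[r,c]-40])
  E=np.array(E);m=np.average(E[:,:2],axis=0,weights=E[:,2]);C=np.cov(E[:,:2].T,aweights=E[:,2])
  v=np.linalg.eigh(C)[1][:,1];v*=np.sign(v@m)
  print(n,len(E),"mean",m.round(1),"line heading",np.arctan2(v[1],v[0]).round(3),"target",round(q[2]-.471,3),"mean heading",np.arctan2(m[1],m[0]).round(3))
E
```

```text
top 24 mean [10.6 -3.3] line heading -0.374 target -0.363 mean heading -0.305
scene 74 mean [ 0.5 -7.8] line heading 0.008 target -0.363 mean heading -1.51
```

The top view gives a pointer heading of -0.374 against a target of -0.363, so the dial is set. Next: descend onto the lever grip, close, and work out the arc steps.

```bash
python3 -m inch '[[[0,0,0.3],0,-1],[[0,0,0.4],0,-1],[[0,0,0.4],0,-1],[[0,0,0.3],0,-1],[[0,0,0.17],0,-1],[[0,0,0],0,-1],[[0,0,0],0,-1],[[0,0,0],0,1],[[0,0,0],0,1],[[0,0,0],0,1]]'
python3 -m inch '[[[0,0,0],0,1],[[0,0,0],0,1],[[0,0,0],0,1],[[0,0,0],0,1],[[0,0,0],0,1],[[0,0,0],0,1],[[0,0,0],0,1],[[0,0,0],0,1],[[0,0,0],0,1],[[0,0,0],0,1]]'
python3 - <<'E'
import numpy as np
f=np.radians(68)-np.linspace(0,1,21);y=-230*np.cos(f)/60;z=-230*np.sin(f)/60
print(np.c_[np.diff(y),np.diff(z)].round(3).tolist())
E
```

```text
t: 21.85
eef_pos: [593.6, -241.1, 268.8]
tcp_rot: [3.141, 0.0, 1.676]
ft_force: [0.1, -1.3, 0.8]
opening: 0.741
grip_force: 0.0
t: 23.1
eef_pos: [594.0, -241.1, 268.5]
tcp_rot: [3.141, 0.0, 1.676]
ft_force: [5.4, 0.8, -3.6]
opening: 0.276
grip_force: 30.0
[[-0.176, 0.076], [-0.172, 0.085], [-0.167, 0.093], [-0.162, 0.102], [-0.157, 0.11], [-0.152, 0.117], [-0.145, 0.125], [-0.139, 0.132], [-0.132, 0.139], [-0.125, 0.145], [-0.118, 0.151], [-0.11, 0.157], [-0.102, 0.162], [-0.094, 0.167], [-0.085, 0.172], [-0.077, 0.176], [-0.068, 0.179], [-0.059, 0.182], [-0.05, 0.185], [-0.04, 0.187]]
```

```bash
python3 -m inch '[[[0,-0.176,0.076],0,1],[[0,-0.172,0.085],0,1],[[0,-0.167,0.093],0,1],[[0,-0.162,0.102],0,1],[[0,-0.157,0.11],0,1],[[0,-0.152,0.117],0,1],[[0,-0.145,0.125],0,1],[[0,-0.139,0.132],0,1],[[0,-0.132,0.139],0,1],[[0,-0.125,0.145],0,1]]'
python3 -c "
from cell import env;s=env.state();print(s['ft_force'],s['moment'])"
```

```text
t: 24.35
eef_pos: [503.7, -250.6, 202.2]
tcp_rot: [3.137, 0.001, 1.676]
ft_force: [6.7, 4.1, 5.5]
opening: 0.279
grip_force: 30.0
[6.73512425 4.09983206 5.51948212] [ 0.78949798 -1.93859392  0.04401594]
```

```bash
python3 -m inch '[[[0,-0.118,0.151],0,1],[[0,-0.11,0.157],0,1],[[0,-0.102,0.162],0,1],[[0,-0.094,0.167],0,1],[[0,-0.085,0.172],0,1],[[0,-0.077,0.176],0,1],[[0,-0.068,0.179],0,1],[[0,-0.059,0.182],0,1],[[0,-0.05,0.185],0,1],[[0,0,0],0,1]]'
python3 -m inch '[[[0,-0.02,0.1],0,1],[[0,-0.02,0.087],0,1],[[0,0,0.03],0,1],[[0,0,0],0,1],[[0,0,0],0,1],[[0,0,0],0,1],[[0,0,0],0,1],[[0,0,0],0,1],[[0,0,0],0,1],[[0,0,0],0,1]]'
```

```text
t: 25.6
eef_pos: [458.9, -255.9, 110.1]
tcp_rot: [3.137, 0.002, 1.676]
ft_force: [10.8, 5.2, 5.4]
opening: 0.275
grip_force: 30.0
t: 26.85
eef_pos: [456.7, -256.2, 98.8]
tcp_rot: [3.136, 0.003, 1.676]
ft_force: [6.6, 7.7, 22.7]
opening: 0.275
grip_force: 30.0
```

```bash
python3 -m inch '[[[0,0,0.03],0,1],[[0,0,0],0,1],[[0,0,0],0,1],[[0,0,0],0,1],[[0,0,0],0,1],[[0,0,0],0,1],[[0,0,0],0,1],[[0,0,0],0,1],[[0,0,0],0,1],[[0,0,0],0,1]]'
python3 - <<'E'
from h import *
S=eyes.read_camera("scene")
C=S["pixels"][90:240,180:380,::-1];cv2.imwrite("pics/l2.png",cv2.resize(C,(800,600),interpolation=cv2.INTER_CUBIC))
E
```

```text
t: 28.1
eef_pos: [456.9, -256.8, 98.0]
tcp_rot: [3.136, 0.005, 1.676]
ft_force: [3.5, 6.2, 34.4]
opening: 0.277
grip_force: 30.0
```

View pics/l2.png

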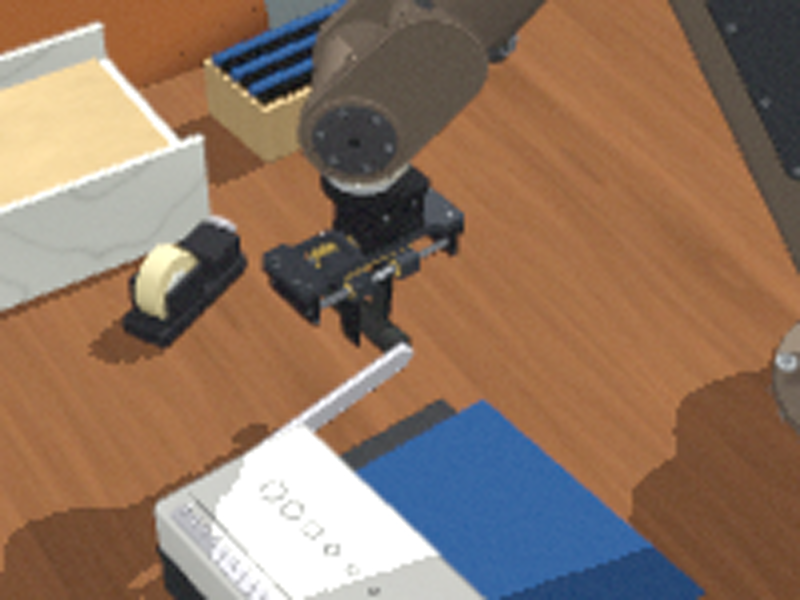

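The lever is down on its stop: the grip is held at (375,335) in the crop and the force is up to 34 N. Now I'll ease it back along the reversed arc.

```bash
python3 -m inch '[[[0,0,-0.06],0,1],[[0,0.02,-0.09],0,1],[[0,0.02,-0.097],0,1],[[0,0.05,-0.185],0,1],[[0,0.059,-0.182],0,1],[[0,0.068,-0.179],0,1],[[0,0.077,-0.176],0,1],[[0,0.085,-0.172],0,1],[[0,0.094,-0.167],0,1],[[0,0.102,-0.162],0,1]]'
python3 -m inch '[[[0,0.11,-0.157],0,1],[[0,0.118,-0.151],0,1],[[0,0.125,-0.145],0,1],[[0,0.132,-0.139],0,1],[[0,0.139,-0.132],0,1],[[0,0.145,-0.125],0,1],[[0,0.152,-0.117],0,1],[[0,0.157,-0.11],0,1],[[0,0.162,-0.102],0,1],[[0,0.167,-0.093],0,1]]'
python3 -m inch '[[[0,0.09,-0.045],0,1],[[0,0.082,-0.04],0,1],[[0,0.09,-0.04],0,1],[[0,0.086,-0.036],0,1],[[0,0.02,0],0,1],[[0,0,0],0,1],[[0,0,0],0,1],[[0,0,0],0,1],[[0,0,0],0,1],[[0,0,0],0,1]]'
```

```text
t: 29.4
eef_pos: [494.7, -252.5, 183.0]
tcp_rot: [3.13, 0.004, 1.675]
ft_force: [45.0, 2.8, -29.2]
opening: 0.278
grip_force: 30.0
t: 30.65
eef_pos: [574.0, -243.2, 256.1]
tcp_rot: [-3.141, -0.001, 1.676]
ft_force: [16.7, -4.2, -26.0]
opening: 0.28
grip_force: 30.0
t: 31.9
eef_pos: [594.6, -241.1, 267.0]
tcp_rot: [-3.14, -0.001, 1.676]
ft_force: [6.8, -2.7, -11.6]
opening: 0.278
grip_force: 30.0
```

```bash
python3 -m inch '[[[0,0.025,0.01],0,1],[[0,0.025,0.01],0,1],[[0,0,0],0,1],[[0,0,0],0,1],[[0,0,0],0,1],[[0,0,0],0,1],[[0,0,0],0,1],[[0,0,0],0,1],[[0,0,0],0,1],[[0,0,0],0,1]]'
python3 - <<'E'
from h import *
q=np.load("q.npy")
S=eyes.read_camera("scene")
C=S["pixels"][90:240,180:380,::-1];cv2.imwrite("pics/l3.png",cv2.resize(C,(800,600),interpolation=cv2.INTER_CUBIC))
E
```

```text
t: 33.15
eef_pos: [595.7, -241.0, 267.4]
tcp_rot: [-3.137, -0.0, 1.676]
ft_force: [-10.7, -3.2, 1.5]
opening: 0.274
grip_force: 30.0
```

View pics/l3.png

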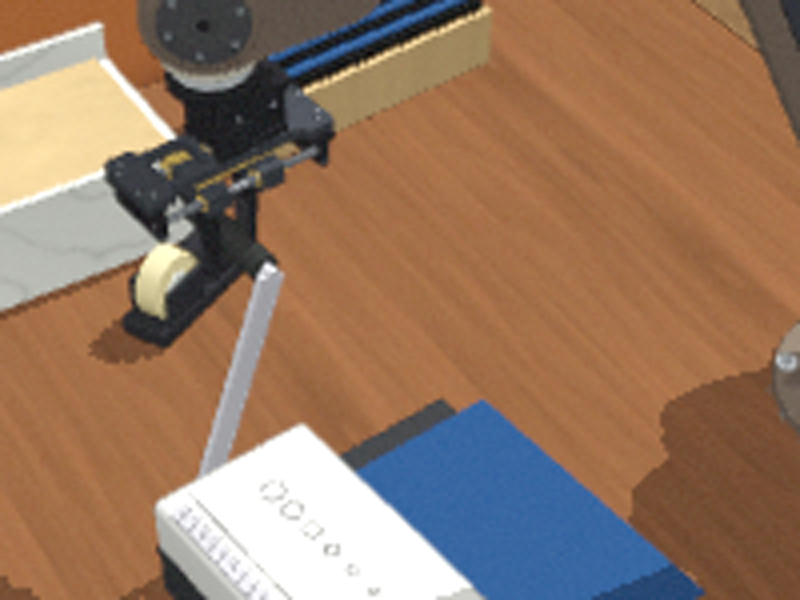

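The lever is back against its rest stop: the arm end is at (270,272) in the crop, the same as at the start, and the force has reversed. I'll release, lift and check everything.

```bash
python3 -m inch '[[[0,0,0],0,-1],[[0,0,0],0,-1],[[0,0,0],0,-1],[[0,0,0],0,-1],[[0,0,0],0,-1],[[0,0,0],0,-1],[[0,0,0],0,-1],[[0,0,0],0,-1],[[0,0,0],0,-1],[[0,0,0],0,-1]]'
python3 -m inch '[[[0,0,-0.2],0,-1],[[0,0,-0.4],0,-1],[[0,0,-0.5],0,-1],[[0,0,-0.5],0,-1],[[0,0,-0.4],0,-1],[[0,0,0],0,-1],[[0,0,0],0,-1],[[0,0,0],0,-1],[[0,0,0],0,-1],[[0,0,0],0,-1]]'
python3 - <<'E'
from h import *
S=eyes.read_camera("scene");T=eyes.read_camera("top")
r=lambda a,w,h:cv2.resize(a[:,:,::-1],(w,h),interpolation=cv2.INTER_CUBIC)
cv2.imwrite("pics/f.png",np.hstack([r(S["pixels"][90:390,180:460],420,450),r(T["pixels"][165:215,205:265],380,450)]))
a=cv2.imread("pics/scene0.png")[:,:,::-1].astype(int)
d=np.abs(a-S["pixels"]).max(2)
for n,c in dict(mug=(322,409),stapler=(361,329),tape=(167,225),cover=(226,303),grip=(149,236)).items():
    print(n,[np.round(x["centre"],1).tolist() for x in eyes.boxes_of({"grip":"lever_grip"}.get(n,n),S)[:1]],(d[c[0]-10:c[0]+10,c[1]-10:c[1]+10]>60).mean())
E
```

```text
t: 34.45
eef_pos: [597.7, -240.7, 267.5]
tcp_rot: [3.142, 0.0, 1.676]
ft_force: [-0.9, 0.5, 1.2]
opening: 1.0
grip_force: 0.0
t: 35.7
eef_pos: [597.7, -240.7, 387.1]
tcp_rot: [-3.141, -0.0, 1.676]
ft_force: [-0.4, -0.5, 0.4]
opening: 1.003
grip_force: 0.0
mug [[312.2, 414.9]] 0.0
stapler [[356.5, 326.7]] 0.0
tape [[162.5, 220.3]] 0.0
cover [[223.4, 312.5]] 0.02
grip [[167.3, 239.7]] 0.0
```

View pics/f.png

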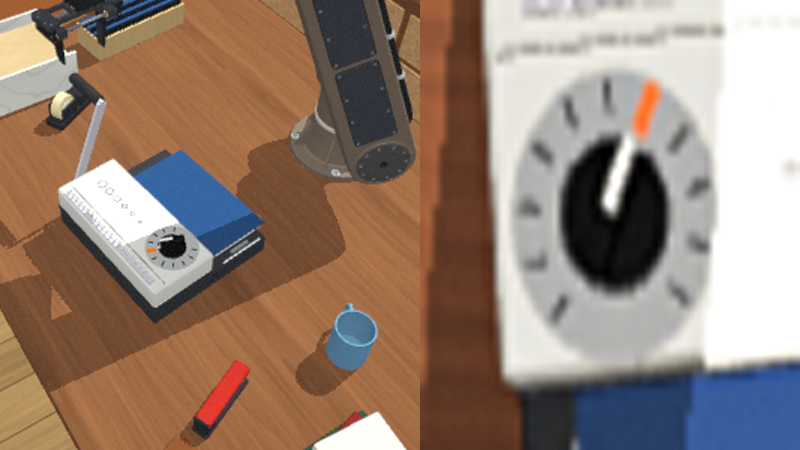

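The pointer (610,210)→(638,140) lines up with the orange mark at (647,110). The lever is at rest, the other items haven't moved, and the gripper is clear.

```bash
python3 -c "
from cell import env;print(env.job_done())"
```

```text
the job is handed in; nothing more can be done
None
```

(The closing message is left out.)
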